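# Feed a board under a sanitiser's guard with a push stick

### The job

Pick up the orange push stick by its upright grip and with it, never with the fingers, feed the small bamboo board along the infeed and under the yellow guard of the board sanitiser, gently (at most 25 N on the board), until you feel it meet the hidden sprung stop, and press that stop in about half way (some 4 N on the stop) without driving it to the bottom. The board must stay there; then draw the stick out and set it down flat on its sole on the worktop, clear of the sanitiser. Leave the mug and the jars where they are.

Things in the scene. Friction and masses are not known exactly. Their poses are not given: they have to be found in the camera images.
- sanitiser: white countertop sanitiser, fixed. Origin on the worktop below the middle of the mouth; x is the feed direction (into the hood), z up. Aluminium bed, top 8 mm above the worktop, x = -160 to 220 mm, 116 mm wide. White hood x = 0 to 220 mm, 116 mm wide, 68 mm tall, closed behind. Inside are a hold-down shoe and, further in, a sprung stop (stop_unit), both out of sight.
- infeed (a point): middle of the infeed, on the bed, 78 mm before the mouth. The infeed runs from 155 mm before the mouth up to it, between two grey fences 84 mm apart inside, whose tops are 25 mm above the worktop.
- guard (a point): middle of the underside of the yellow guard lip at the mouth, 25 mm above the bed (33 mm above the worktop): fingers and gripper do not fit in below it.
- holddown (a point): sole of the sprung hold-down shoe in the hood, 98 mm past the mouth. The board's leading end starts to lift it at about 75 mm past the mouth and is fully under it from 90 mm; from there it drags at the board with a steady 5 to 9 N in all (it varies) and keeps the board in place when let go.
- board: bamboo serving board 110 (x) x 80 (y) x 18 (z) mm, about 0.1 to 0.2 kg; origin at the centre of its underside, x roughly the feed direction. It starts on the infeed bed between the fences, its leading end 10 to 45 mm before the mouth.
- push_stick: orange push stick, 0.14 kg. Origin under the middle of its upright grip, on the sole; x points along the stick to its nose, z up. Flat bar 36 wide (y) and 14 mm tall from x = -26 to the nose face at x = +170 mm; grip 40 (x) x 22 (y) mm, from the bar up to z = 87 mm. It starts standing on its sole on the worktop. Pinch the grip across y.
- stop_unit: frame of the sprung stop hidden in the hood; this origin is only the frame's front end, fixed 145 mm past the mouth on the bed. The stop's plunger face stands anywhere from there to 40 mm further in; where is not measured and must be felt. The plunger gives 1 N per mm for 7 mm, on top of the shoe's drag, then bottoms and is rigid.
- mug: green mug, 81 x 89 x 72 mm, origin under its centre; leave alone
- honey: jar with a red lid, 62 mm across, 86 mm tall, origin under its centre; leave alone
- spice: small spice jar with a black lid, 44 mm across, 103 mm tall, origin under its centre; leave alone
There are look-alikes about, which are no part of the job. There is more than one size of the push_stick; the job needs the larger.

How it is judged:
By the outcome, as a careful person would: the job done as asked, in the order asked, and still so for the second after the job is handed in, with the robot touching nothing.
It also fails if it takes over 72 s, if anything falls off the work surface, if the arm or the gripper's body presses on something with over 40 N, if the wrist force passes 120 N, or if a joint passes its speed limit or range.

### The arm

A 6-joint arm with a two-finger parallel gripper is mounted at the origin on a cart in front of the work surface, level with it; the furniture and walls round the work are solid. World frame = base frame: x ahead of the robot, y to its left, z up, the work surface at z = 0. Lengths are in m, angles in rad, forces in N, time in s.
With the tool pointing down it reaches from about 0.35 to 0.775 m from the base axis. Payload 5.5 kg.
Tool frame: the origin (TCP) lies midway between the tips of the shut fingers; the grasp point (between the pads) lies 19 mm behind it; z points along the fingers, y is the line along which they close (so a half turn about z gives the same grasp; the last joint's range is limited). The gripper opens to 85 mm and grips with 20 to 120 N. Pads are 22 mm wide; open, the fingers measure 114 mm over their backs; the gripper's body (76 mm by 85 mm) begins 54 mm behind the grasp point. The pads swing forward as they close: fully open they stand 13 mm farther back than shut.
Start: joints at [1.204, 0.313, 0.046, 1.304, 0, 1.431], TCP at [0.129, 0.56, 0.231] pointing down, gripper open.
Joint ranges: [-2.76, 2.76], [-0.86, 1.69], [-1.03, 1.26], [-2.2, 2.34], [-1.47, 1.5], [-3.14, 3.14]. Speed limits (rad/s): [2.57, 2.57, 3.14, 3.14, 3.14, 3.14].

### API

Orientations are given as a rotation vector (axis times angle).
In Python, from cell import robot gives the robot as it stands.
- The arm moves only by the shell command python3 -m handwheel 'ROWS' [FORCE]. ROWS is JSON, a list that holds one entry, the list of rows, each a list of 5 numbers: the shift along the tool's x, y, z in mm, then the turn about the tool's z in degrees, then the opening, from 0 (shut) to 1 (fully open). A call has 1 to 10 rows; each row shifts and turns the commanded pose from where the row before left it, along the tool's axes as they then stand; what a row does not reach is not made up. A row lasts 1/12 s, in which the tool goes at most 41.7 mm and 7.16 degrees, less where a joint would pass 70% of its speed; a pose out of reach is approached as far as the arm can. A call is refused whole if a number of a shift passes 41.7 or a number of a turn 7.16, either way. A call with a gripper value outside its range is refused whole. The fingers move at their own pace and stop on an object; FORCE is the grip in N (left out, the last holds). Time passes only in rows, so rows that do not move let the fingers close. It gives the time, the measured TCP pose, the force, the opening and the grip force at its end, in the units of the state.
- robot.get_obs(): the state, without advancing time (a new reading comes with each control period).
- robot.get_image(name): name is "scene" or "top"; returns the picture (480x640x3 uint8, red, green, blue); there is no depth.
- robot.get_calibration(name): a dict with "vertical_fov" (degrees; the focal length in pixels is half the picture's height over the tangent of half this angle, whatever the lens; pixels are square), "cx", "cy" (the principal point, pixels), "k1" (the pictures are not rectified: a ray, as slopes to the right and down, at radius r is drawn at 1 + k1 r^2 times it, then the intrinsics apply), "cam_to_world" (4x4, takes a point from camera to world coordinates). Camera axes: x right, y down, z forward; pixel columns grow to the right and rows downward; lengths in m; the calibration is good to about 2 mm. A picture is of the moment at which its call begins. get_calibration takes no time and is no camera call.
- robot.hand_in(): hands the job in; it is judged then, once.
Trained networks look in the newest picture that a camera, given by its name, has taken for a name from the list of things; names that differ only in an ending like _2 or _b are one class to them, and where a whole thing is asked for, a point or a joint stands for the part that bears it (a point fixed in the world has none). Each returns a list of dicts, best first, with "confidence" (0 to 1); they miss things now and then, are a little off and sometimes report something else, mostly with a low value. They report only what shows in the picture. A call takes as long as a camera call. They do not tell look-alikes from the thing itself.
- robot.cut_out(camera, thing): "region" (480x640 bool, what is visible of it) and "rect" ([left, top, width, height] in pixels, round what is visible of it).
The state is a dict: "time": time; "joint_positions": joint angles; "qd": joint speeds; "joint_torque": joint torques, N m; "tcp_pos": TCP position; "tcp_rot": TCP orientation; "ft_force": force on the tool from outside, world axes, zero at the start; "moment": the same for the moment, N m; "finger_gap": opening from 0.0 (shut) to 1.0 (fully open); "gripper_force": force on a finger pad.
Only numpy, scipy, OpenCV 4.12 (cv2) and the standard library are available. Lean on these libraries where they do the work, as an engineer would, in place of code of your own. Each camera call takes 0.05 s, during which the arm holds its last target. There are 200 camera calls.

## Working session

There is one attempt and no reset: what is moved stays moved. The work goes in short steps, Python scripts to look and compute and a shell command to move; the robot and the scene stay as the last step left them, time stands still between calls to the robot, and variables do not carry over. Pictures are saved under pics/ and viewed, at most 10 in all, crops included, and the job is handed in when it is done.

```bash
ls; mkdir -p pics; cat > h.py <<'E'
import numpy as np, cv2
from cell import robot
def cal(n):
    c=robot.get_calibration(n); f=240/np.tan(np.radians(c["vertical_fov"])/2)
    return c,f,np.array(c["cam_to_world"])
def w2p(n,P):
    c,f,T=cal(n); P=np.atleast_2d(P); q=(P-T[:3,3])@T[:3,:3]; s=q[:,:2]/q[:,2:]
    s=s*(1+c["k1"]*(s**2).sum(1,keepdims=True)); return s*f+[c["cx"],c["cy"]]
def p2w(n,uv,z):
    c,f,T=cal(n); d=(np.atleast_2d(uv)-[c["cx"],c["cy"]])/f; s=d.copy()
    for _ in range(30): s=d/(1+c["k1"]*(s**2).sum(1,keepdims=True))
    r=np.c_[s,np.ones(len(s))]@T[:3,:3].T; o=T[:3,3]
    return o+r*((z-o[2])/r[:,2])[:,None]
E
python3 - <<'E'
from h import *
for n in("scene","top"):
    im=robot.get_image(n); cv2.imwrite(f"pics/{n}0.png",im[...,::-1]); c,f,T=cal(n); print(n,f,c["k1"],T.round(3).tolist())
    for t in("push_stick","board","sanitiser"):
        for d in robot.cut_out(n,t)[:3]: 
            print(t,round(d["confidence"],2),d["rect"])
print(robot.get_obs())
E
```

```text
pics
scene 483.5268800313324 -0.11920596196486659 [[0.017, -0.862, 0.507, -0.08], [-1.0, -0.021, -0.002, -0.045], [0.013, -0.507, -0.862, 1.193], [0.0, 0.0, 0.0, 1.0]]
push_stick 0.96 [335.2, 236.3, 69.0, 34.2]
push_stick 0.8 [361.8, 287.5, 25.7, 49.3]
board 0.85 [262.1, 242.5, 43.0, 32.8]
sanitiser 0.76 [169.9, 237.1, 146.6, 62.9]
top 450.0035176140044 -0.0758248192830343 [[-0.026, -0.996, 0.081, 0.472], [-0.999, 0.029, 0.026, -0.05], [-0.028, -0.081, -0.996, 1.396], [0.0, 0.0, 0.0, 1.0]]
push_stick 0.85 [354.8, 264.2, 26.9, 47.8]
push_stick 0.59 [334.6, 225.4, 66.2, 19.2]
board 0.86 [265.4, 223.6, 39.4, 33.6]
sanitiser 0.58 [181.2, 218.4, 132.6, 67.2]
{'time': 0.4, 'joint_positions': array([ 1.20439755e+00,  3.13361147e-01,  4.59253963e-02,  1.30360022e+00,
       -1.63715134e-05,  1.43122884e+00]), 'qd': array([-0.00067587, -0.00213784,  0.00209128, -0.00095118, -0.00178439,
       -0.00231449]), 'joint_torque': array([-1.21982175e-03, -4.79895580e+01,  2.98393339e+01,  4.97995454e-03,
       -7.02187390e-05,  4.22190581e-06]), 'tcp_pos': array([0.12929177, 0.56022835, 0.2311599 ]), 'tcp_rot': array([-3.55537380e-01, -3.12136511e+00,  3.70886559e-04]), 'ft_force': array([-0.01390965,  0.03127327, -0.81047576]), 'moment': array([-0.01295125,  0.00178676, -0.01234423]), 'gripper_force': 0.0, 'finger_gap': 0.9992781025420079}
```

View pics/top0.png

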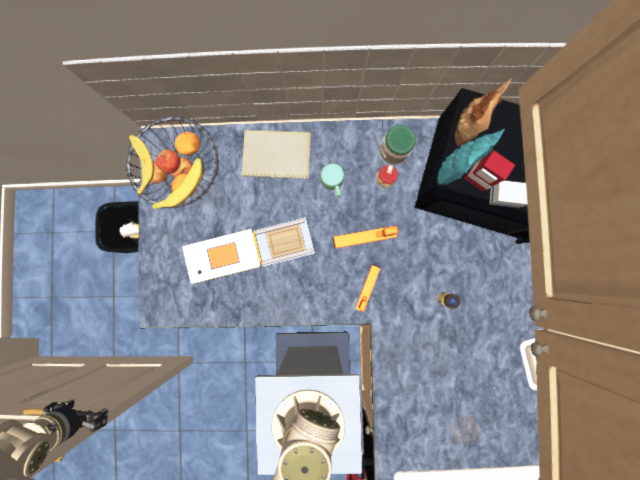

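View pics/scene0.png

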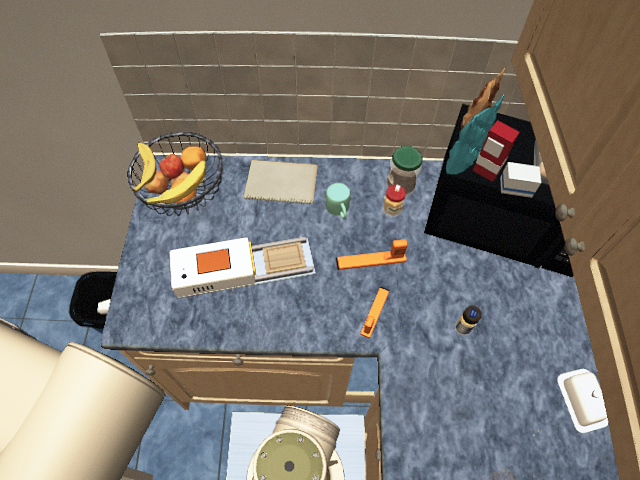

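The top picture shows the hood at (222,257), the infeed and board at (285,242), and the mug at (332,178). There are two orange sticks: a long one at (365,237), with its nose on the left and grip on the right, and a short one at (368,288). The long one should be the larger. I'll fit poses and confirm with a crop.

```bash
cat > fit.py <<'E'
from h import *
from scipy.optimize import minimize
def box(x0,x1,y0,y1,z0,z1): return np.array([[x,y,z] for x in(x0,x1) for y in(y0,y1) for z in(z0,z1)])/1000
STICK=[box(-26,170,-18,18,0,14),box(-20,20,-11,11,0,87)]
SAN=[box(0,220,-58,58,0,68),box(-160,220,-58,58,0,8),box(-155,0,-50,50,0,25)]
BOARD=[box(-55,55,-40,40,0,18)]
def place(B,p,z=0):
    c,s=np.cos(p[2]),np.sin(p[2]); R=np.array([[c,-s,0],[s,c,0],[0,0,1]])
    return B@R.T+[p[0],p[1],z]
S=8
def render(n,Bs,p,z=0):
    m=np.zeros((480,640),np.uint8)
    for B in Bs:
        h=cv2.convexHull(w2p(n,place(B,p,z)).astype(np.float32))
        k=np.zeros_like(m); cv2.fillConvexPoly(k,np.round(h*16).astype(np.int32),255,cv2.LINE_AA,4); m=np.maximum(m,k)
    return m.astype(float)/255
def fit(Bs,masks,p0,z=0):
    g={n:cv2.GaussianBlur(m.astype(float),(0,0),1) for n,m in masks.items()}
    def cost(q):
        p=[q[0],q[1],q[2]*5]
        return sum(((cv2.GaussianBlur(render(n,Bs,p,z),(0,0),1)-m)**2).sum()/m.sum() for n,m in g.items())
    s=np.array([p0[0],p0[1],p0[2]/5]); sim=np.vstack([s]+[s+np.eye(3)[i]*.02 for i in range(3)])
    r=minimize(cost,s,method="Nelder-Mead",options=dict(initial_simplex=sim,xatol=1e-4,fatol=1e-5))
    return np.array([r.x[0],r.x[1],r.x[2]*5]),r.fun
E
cat > m.py <<'E'
from fit import *
M={}
for n in("scene","top"):
    im=robot.get_image(n)
    st=[d for d in robot.cut_out(n,"push_stick") if d["rect"][2]>55][0]["region"]
    bo=robot.cut_out(n,"board")[0]["region"]; sa=robot.cut_out(n,"sanitiser")[0]["region"]|bo
    sa=cv2.morphologyEx(sa.astype(np.uint8),cv2.MORPH_CLOSE,np.ones((5,5)))
    M[n]=(st,bo,sa,im)
g=lambda k:{n:M[n][k] for n in M}
for nm,B,k,z,uv in(("stick",STICK,0,0,[(395,233),(336,241)]),("board",BOARD,1,.008,[(285,242),(275,244)]),("san",SAN,2,0,[(257,249),(200,262)])):
    a=p2w("top",uv,.03); d=a[1]-a[0]; p0=[*a[0][:2],np.arctan2(d[1],d[0])]
    for q in (["scene","top"],["scene"],["top"]):
        p,c=fit(B,{n:g(k)[n] for n in q},p0,z); print(nm,q,p.round(4),round(c,3))
        if len(q)==2:
            for n in M: 
                r=(render(n,B,p,z)>.5).astype(np.uint8); cs,_=cv2.findContours(r,0,2); M[n]=M[n]+((cs),)
rows=[]
for n in M:
    big=cv2.resize(M[n][3][200:320,160:420],None,fx=3,fy=3,interpolation=2)[:300].copy() if n=="top" else cv2.resize(M[n][3][220:340,160:420],None,fx=3,fy=3,interpolation=2)[:300].copy()
    o=200 if n=="top" else 220
    for cs in M[n][4:]: cv2.polylines(big,[((c-[160,o])*3+1).astype(np.int32) for c in cs],True,(0,255,0),1)
    rows.append(big)
cv2.imwrite("pics/crop1.png",np.vstack(rows)[...,::-1])
E
python3 m.py
```

```text
stick ['scene', 'top'] [ 0.5836 -0.2607  1.7315] 0.133
stick ['scene'] [ 0.5837 -0.2594  1.7404] 0.092
stick ['top'] [ 0.5837 -0.2594  1.7316] 0.038
board ['scene', 'top'] [0.568  0.0531 1.7919] 2.255
board ['scene'] [0.5673 0.0545 1.8061] 0.112
board ['top'] [0.5971 0.0032 1.7877] 2.134
san ['scene', 'top'] [0.5467 0.1345 1.7995] 0.362
san ['scene'] [0.5474 0.1342 1.81  ] 0.009
san ['top'] [0.5462 0.1345 1.7949] 0.35
```

View pics/crop1.png

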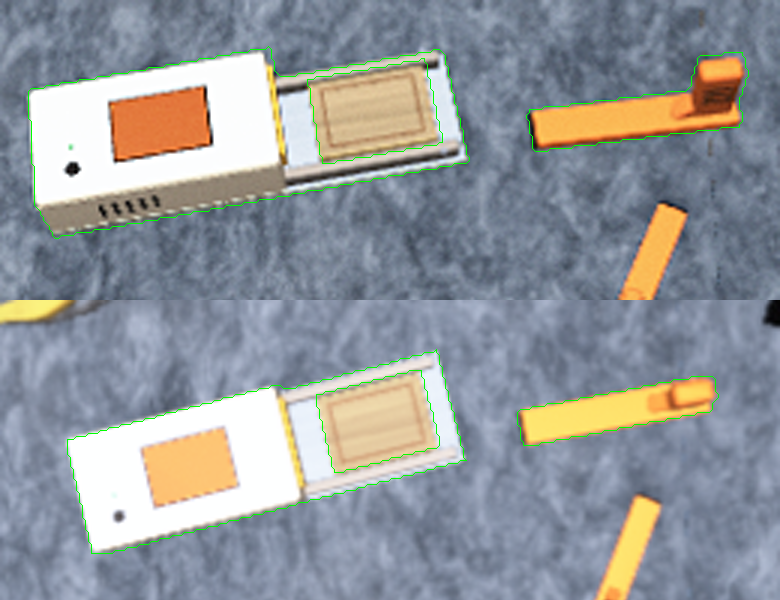

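The outlines fit. The long stick at (365,237) matches the 196 x 36 mm model, while the one at (368,288) is clearly shorter (about 130 mm). So the long stick is the one to use. Next I turn the tool to the stick's heading and go above it.

```bash

python3 -m handwheel '[[[0,0,0,6.77,1],[0,0,0,6.77,1],[0,0,0,6.77,1],[0,0,0,6.77,1],[0,0,0,6.77,1],[0,0,0,6.77,1],[0,0,0,6.77,1],[0,0,0,6.77,1],[0,0,0,6.77,1],[0,0,0,6.77,1]]]' 80
python3 -m handwheel '[[[-25,31,0,0,1],[-25,31,0,0,1],[-25,31,0,0,1],[-25,31,0,0,1],[-25,31,0,0,1],[-25,31,0,0,1],[-25,31,0,0,1],[-25,31,0,0,1],[-25,31,0,0,1],[-25,31,0,0,1]]]'
python3 -m handwheel '[[[-39,0.6,0,0,1],[-39,0.6,0,0,1],[-39,0.6,0,0,1],[-39,0.6,0,0,1],[-39,0.6,0,0,1],[-39,0.6,0,0,1],[-39,0.6,0,0,1],[-39,0.6,0,0,1],[-39,0.6,0,0,1],[-39,0.6,0,0,1]]]'
python3 -m handwheel '[[[-39,0,0,0,1],[-39,0,0,0,1],[-39,0,0,0,1],[-39,0,0,0,1],[-39,0,0,0,1],[-38,0,0,0,1],[0,0,0,0,1],[0,0,0,0,1],[0,0,0,0,1]]]'
cat > go.py <<'E'
import sys; from h import *; from scipy.spatial.transform import Rotation as Ro
x,y,z,yaw=map(float,sys.argv[1:5]); o=robot.get_obs(); R=Ro.from_rotvec(o["tcp_rot"]).as_matrix()
tx=R[:,0]; print("t",o["time"],"pos",o["tcp_pos"].round(4),"toolx deg",np.degrees(np.arctan2(tx[1],tx[0])).round(2),"tilt",R[:,2].round(4),"gap",o["finger_gap"],"F",o["ft_force"].round(2),"M",o["moment"].round(2))
print("shift mm",((np.array([x,y,z])-o["tcp_pos"])@R*1000).round(1),"turn",-(yaw-np.degrees(np.arctan2(tx[1],tx[0]))))
E
python3 go.py .5836 -.260 .046 99.4
```

```text
time: 1.63
tcp_pos: [0.1293, 0.5603, 0.2314]
tcp_rot: [-2.041, -2.388, -0.0]
ft_force: [0.9, 0.5, 0.3]
finger_gap: 1.001
gripper_force: 0.0
time: 2.47
tcp_pos: [0.4772, 0.3625, 0.2315]
tcp_rot: [2.034, 2.394, 0.001]
ft_force: [-0.2, 1.0, -0.0]
finger_gap: 1.001
gripper_force: 0.0
time: 3.3
tcp_pos: [0.5447, -0.0221, 0.2316]
tcp_rot: [2.034, 2.394, 0.001]
ft_force: [1.1, 0.5, 0.1]
finger_gap: 0.999
gripper_force: 0.0
time: 4.05
tcp_pos: [0.582, -0.25, 0.2309]
tcp_rot: [-2.034, -2.393, -0.0]
ft_force: [-0.7, 1.0, 0.6]
finger_gap: 0.998
gripper_force: 0.0
t 4.05 pos [ 0.582  -0.25    0.2309] toolx deg 99.26 tilt [-7.e-04  1.e-03 -1.e+00] gap 0.9977601489526565 F [-0.68  1.    0.57] M [-0.   -0.01 -0.02]
shift mm [-1.030e+01  1.000e-01  1.848e+02] turn -0.13721823024070545
```

```bash

python3 -m handwheel '[[[-10,0,35,0,1],[0,0,38,0,1],[0,0,38,0,1],[0,0,35,0,1],[0,0,20,0,1],[0,0,12,0,1],[0,0,7,0,1],[0,0,0,0,1],[0,0,0,0,1]]]' 80
python3 -m handwheel '[[[0,0,0,0,0.5],[0,0,0,0,0],[0,0,0,0,0],[0,0,0,0,0],[0,0,0,0,0],[0,0,0,0,0],[0,0,0,0,0],[0,0,0,0,0],[0,0,0,0,0],[0,0,0,0,0]]]' 80
python3 go.py .5836 -.260 .046 99.4
python3 - <<'E'
from h import *
im=robot.get_image("scene")
cv2.imwrite("pics/grasp.png",cv2.resize(im[180:330,260:460],None,fx=4,fy=4,interpolation=2)[...,::-1])
E
```

```text
time: 4.8
tcp_pos: [0.5844, -0.2591, 0.0471]
tcp_rot: [2.032, 2.395, 0.0]
ft_force: [0.6, -0.7, 0.8]
finger_gap: 0.997
gripper_force: 0.0
time: 5.63
tcp_pos: [0.5841, -0.2602, 0.0467]
tcp_rot: [2.034, 2.394, -0.0]
ft_force: [-1.4, 0.6, 4.5]
finger_gap: 0.249
gripper_force: 78.4
t 5.6333 pos [ 0.5841 -0.2602  0.0467] toolx deg 99.3 tilt [ 4.e-04 -4.e-04 -1.e+00] gap 0.24929244354319893 F [-1.42  0.55  4.53] M [-0.01  0.18 -0.01]
shift mm [ 0.2 -0.4  0.7] turn -0.09788212276241381
```

View pics/grasp.png

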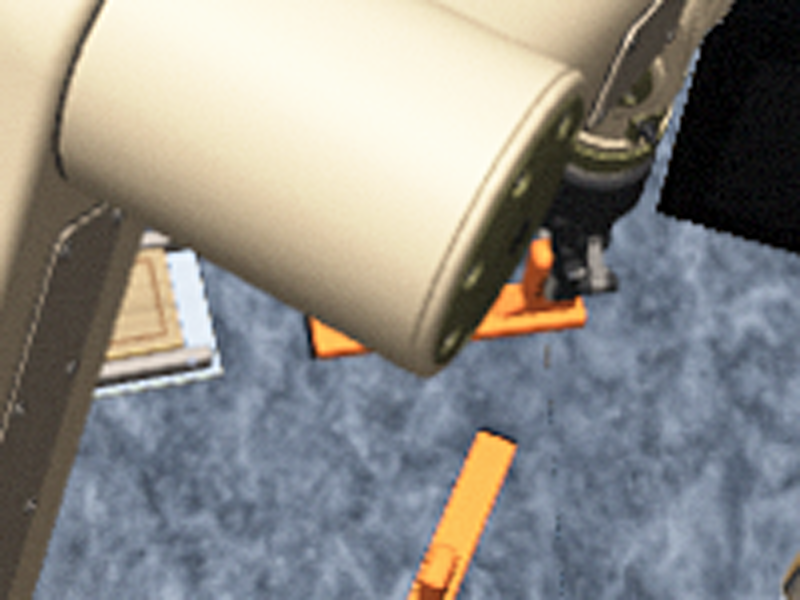

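Gripped: the gap is 21 mm, and the grip shows upright between the fingers at (545,270) in the crop. Next I lift and line up behind the infeed.

```bash

python3 -m handwheel '[[[0,0,-10,0,0],[0,0,-20,0,0],[0,0,-10,0,0],[0,0,0,-2,0],[0,0,0,-1.8,0],[0,0,0,0,0],[0,0,0,0,0]]]' 110
python3 go.py .625 -.2015 .057 103.1
```

```text
time: 6.27
tcp_pos: [0.5839, -0.2599, 0.0862]
tcp_rot: [-1.954, -2.459, -0.0]
ft_force: [0.1, 0.6, -2.6]
finger_gap: 0.241
gripper_force: 107.4
t 6.2667 pos [ 0.5839 -0.2599  0.0862] toolx deg 103.06 tilt [-1.e-04  3.e-04 -1.e+00] gap 0.24124671330848402 F [ 0.15  0.62 -2.57] M [-0.05 -0.04  0.01]
shift mm [47.6 53.2 29.3] turn -0.041834435147663385
```

```bash

python3 -m handwheel '[[[0,27,0,0,0],[0,26,0,0,0],[24,0,0,0,0],[20,0,0,0,0],[0,0,0,0,0],[0,0,0,0,0],[0,0,0,0,0]]]'
python3 - <<'E'
from fit import *
o=robot.get_obs(); print(o["tcp_pos"])
for n in("top","scene"):
    im=robot.get_image(n)
    big=cv2.resize(im[205:285,240:420],None,fx=4.4,fy=4.4,interpolation=2)
    big=big[:300]
    p=[*o["tcp_pos"][:2],1.799]; r=render(n,STICK,p,o["tcp_pos"][2]-.0467)
    for B,q,z in((STICK,p,o["tcp_pos"][2]-.0467),(SAN[1:],[.5467,.1345,1.7995],0)):
        cs,_=cv2.findContours((render(n,B,q,z)>.5).astype(np.uint8),0,2)
        cv2.polylines(big,[((c-[240,205])*4.4+2).astype(np.int32) for c in cs],True,(0,255,0),1)
    cv2.imwrite(f"pics/a_{n}.png",big[...,::-1])
cv2.imwrite("pics/align.png",np.vstack([cv2.imread("pics/a_top.png"),cv2.imread("pics/a_scene.png")]))
E
python3 go.py .625 -.2015 .057 103.1
```

```text
time: 6.85
tcp_pos: [0.6257, -0.2052, 0.0863]
tcp_rot: [1.953, 2.46, -0.0]
ft_force: [-0.4, -0.7, -2.1]
finger_gap: 0.244
gripper_force: 108.2
[ 0.62573006 -0.20524976  0.08625701]
t 6.95 pos [ 0.6258 -0.2059  0.0864] toolx deg 103.04 tilt [ 5.e-04 -4.e-04 -1.e+00] gap 0.24254125600718981 F [ 0.64 -0.15 -1.87] M [-0.05 -0.01  0.03]
shift mm [ 4.5  0.2 29.4] turn -0.05703437360811847
```

View pics/align.png

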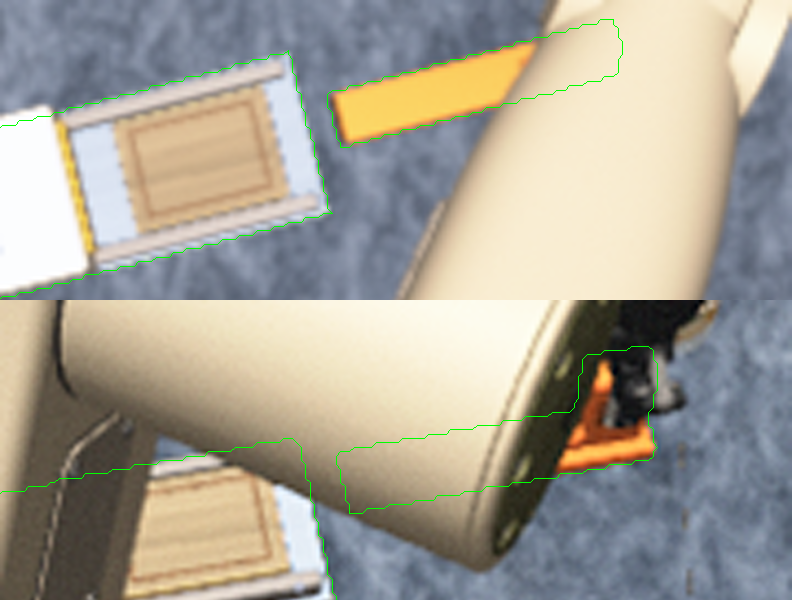

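The stick sits in the hand as modelled: its nose is at (335,120) in the top crop, in line with the infeed. Now I lower it and bring the nose up to the board.

```bash

python3 -m handwheel '[[[0,0,12,0,0],[0,0,12,0,0],[0,0,5,0,0],[0,0,0,0,0],[0,0,0,0,0],[0,0,0,0,0]]]'
python3 go.py .625 -.2015 .057 103.1
python3 -m handwheel '[[[10,0,0,0,0],[10,0,0,0,0],[6,0,0,0,0],[3,0,0,0,0],[3,0,0,0,0],[3,0,0,0,0],[3,0,0,0,0],[3,0,0,0,0],[3,0,0,0,0],[3,0,0,0,0]]]'
cat > s.py <<'E'
from h import *
o=robot.get_obs(); p=o["tcp_pos"]; d=np.array([np.cos(1.7995),np.sin(1.7995)]); r=p[:2]-[.5467,.1345]
print("t %.2f nose past mouth %.1f lat %.1f z %.1f | feed F %.1f Fz %.1f |F| %.1f M %s"%(o["time"],(r@d)*1e3+170,(r@[-d[1],d[0]])*1e3,p[2]*1e3,-o["ft_force"][:2]@d,o["ft_force"][2],np.linalg.norm(o["ft_force"]),o["moment"].round(2)))
E
python3 s.py
```

```text
time: 7.45
tcp_pos: [0.6257, -0.2053, 0.0575]
tcp_rot: [1.954, 2.46, 0.0]
ft_force: [0.8, -0.1, -1.4]
finger_gap: 0.244
gripper_force: 108.2
t 7.45 pos [ 0.6257 -0.2053  0.0575] toolx deg 103.09 tilt [ 2.e-04  0.e+00 -1.e+00] gap 0.24412759855633057 F [ 0.79 -0.15 -1.38] M [-0.1  0.   0. ]
shift mm [3.9 0.2 0.5] turn -0.012331097213134967
time: 8.28
tcp_pos: [0.6152, -0.1596, 0.0575]
tcp_rot: [1.953, 2.459, -0.0]
ft_force: [-0.3, -1.6, -1.9]
finger_gap: 0.24
gripper_force: 108.2
t 8.28 nose past mouth -132.0 lat -0.1 z 57.5 | feed F 1.5 Fz -1.9 |F| 2.5 M [-0.26 -0.06 -0.01]
```

```bash

python3 -m handwheel '[[[4,0,0,0,0],[4,0,0,0,0],[4,0,0,0,0],[4,0,0,0,0],[4,0,0,0,0],[4,0,0,0,0],[4,0,0,0,0],[4,0,0,0,0],[4,0,0,0,0],[4,0,0,0,0]]]';python3 s.py
python3 -m handwheel '[[[4,0,0,0,0],[4,0,0,0,0],[4,0,0,0,0],[4,0,0,0,0],[4,0,0,0,0],[4,0,0,0,0],[4,0,0,0,0],[4,0,0,0,0],[4,0,0,0,0],[4,0,0,0,0]]]';python3 s.py
```

```text
time: 9.12
tcp_pos: [0.6058, -0.12, 0.0573]
tcp_rot: [1.953, 2.46, 0.0]
ft_force: [0.3, -1.7, -0.7]
finger_gap: 0.245
gripper_force: 108.2
t 9.12 nose past mouth -91.2 lat 0.2 z 57.3 | feed F 1.7 Fz -0.7 |F| 1.8 M [-0.25 -0.04 -0.03]
time: 9.95
tcp_pos: [0.5967, -0.081, 0.0573]
tcp_rot: [-1.953, -2.46, -0.0]
ft_force: [0.2, -1.3, -1.0]
finger_gap: 0.246
gripper_force: 108.2
t 9.95 nose past mouth -51.2 lat 0.2 z 57.3 | feed F 1.3 Fz -1.0 |F| 1.6 M [-0.34 -0.1   0.01]
```

```bash

for i in 1; do
python3 -m handwheel '[[[2,0,0,0,0],[2,0,0,0,0],[2,0,0,0,0],[2,0,0,0,0],[2,0,0,0,0],[2,0,0,0,0],[2,0,0,0,0],[2,0,0,0,0],[2,0,0,0,0],[2,0,0,0,0]]]' >/dev/null;python3 s.py
python3 -m handwheel '[[[1.5,0,0,0,0],[1.5,0,0,0,0],[1.5,0,0,0,0],[1.5,0,0,0,0],[1.5,0,0,0,0]]]' >/dev/null;python3 s.py
python3 -m handwheel '[[[1.5,0,0,0,0],[1.5,0,0,0,0],[1.5,0,0,0,0],[1.5,0,0,0,0],[1.5,0,0,0,0]]]' >/dev/null;python3 s.py
python3 -m handwheel '[[[2,0,0,0,0],[2,0,0,0,0],[2,0,0,0,0],[2,0,0,0,0],[2,0,0,0,0]]]' >/dev/null;python3 s.py
python3 -m handwheel '[[[2,0,0,0,0],[2,0,0,0,0],[2,0,0,0,0],[2,0,0,0,0],[2,0,0,0,0]]]' >/dev/null;python3 s.py
done
```

```text
t 10.78 nose past mouth -31.5 lat 0.2 z 57.3 | feed F 5.9 Fz 1.5 |F| 6.1 M [-0.87 -0.18 -0.03]
t 11.20 nose past mouth -27.0 lat -0.7 z 58.4 | feed F 9.6 Fz 2.1 |F| 9.9 M [-1.92 -0.16  0.22]
t 11.62 nose past mouth -19.4 lat -0.8 z 58.4 | feed F 8.0 Fz 0.4 |F| 8.0 M [-1.76 -0.26  0.07]
t 12.03 nose past mouth -9.2 lat -0.9 z 58.4 | feed F 8.6 Fz 1.7 |F| 8.8 M [-1.71 -0.3   0.03]
t 12.45 nose past mouth 0.8 lat -0.9 z 58.3 | feed F 8.9 Fz 0.4 |F| 8.9 M [-1.69 -0.34 -0.03]
```

```bash

python3 -m handwheel '[[[2,0,0,0,0],[2,0,0,0,0],[2,0,0,0,0],[2,0,0,0,0],[2,0,0,0,0]]]' >/dev/null;python3 s.py
python3 -m handwheel '[[[2,0,0,0,0],[2,0,0,0,0],[2,0,0,0,0],[2,0,0,0,0],[2,0,0,0,0]]]' >/dev/null;python3 s.py
python3 -m handwheel '[[[1,0,0,0,0],[1,0,0,0,0],[1,0,0,0,0]]]' >/dev/null;python3 s.py
python3 -m handwheel '[[[1,0,0,0,0],[1,0,0,0,0],[1,0,0,0,0]]]' >/dev/null;python3 s.py
python3 -m handwheel '[[[1,0,0,0,0],[1,0,0,0,0]]]' >/dev/null;python3 s.py
python3 -m handwheel '[[[1,0,0,0,0],[1,0,0,0,0]]]' >/dev/null;python3 s.py
```

```text
t 12.87 nose past mouth 10.8 lat -0.9 z 58.3 | feed F 8.4 Fz 0.6 |F| 8.4 M [-1.74 -0.32  0.02]
t 13.28 nose past mouth 20.8 lat -0.9 z 58.3 | feed F 8.4 Fz 1.3 |F| 8.6 M [-1.69 -0.32  0.04]
t 13.53 nose past mouth 23.8 lat -0.9 z 58.3 | feed F 8.7 Fz 1.4 |F| 8.8 M [-1.8  -0.32  0.02]
t 13.78 nose past mouth 26.8 lat -0.9 z 58.3 | feed F 8.5 Fz 1.5 |F| 8.6 M [-1.68 -0.38  0.  ]
t 13.95 nose past mouth 28.8 lat -0.9 z 58.3 | feed F 8.4 Fz 0.6 |F| 8.5 M [-1.67 -0.39 -0.01]
t 14.12 nose past mouth 30.8 lat -0.9 z 58.3 | feed F 8.7 Fz 2.3 |F| 9.0 M [-1.75 -0.31 -0.  ]
```

Drag is steady at 8.5 N. Next I feel for the stop.

```bash

python3 -m handwheel '[[[1,0,0,0,0],[0.5,0,0,0,0]]]' >/dev/null;python3 s.py
python3 -m handwheel '[[[1,0,0,0,0],[0.5,0,0,0,0]]]' >/dev/null;python3 s.py
python3 -m handwheel '[[[1,0,0,0,0],[0.5,0,0,0,0]]]' >/dev/null;python3 s.py
```

```text
t 14.28 nose past mouth 32.4 lat -0.9 z 58.3 | feed F 9.1 Fz 0.6 |F| 9.1 M [-1.76 -0.35 -0.06]
t 14.45 nose past mouth 33.9 lat -0.9 z 58.3 | feed F 9.5 Fz 0.7 |F| 9.5 M [-1.72 -0.34 -0.03]
t 14.62 nose past mouth 35.4 lat -0.9 z 58.3 | feed F 8.5 Fz 1.0 |F| 8.6 M [-1.72 -0.37 -0.05]
```

```bash

python3 -m handwheel '[[[1,0,0,0,0],[0.5,0,0,0,0]]]' >/dev/null;python3 s.py
python3 -m handwheel '[[[1,0,0,0,0],[0.5,0,0,0,0]]]' >/dev/null;python3 s.py
```

```text
t 14.78 nose past mouth 36.8 lat -0.9 z 58.3 | feed F 9.3 Fz 1.0 |F| 9.4 M [-1.76 -0.37  0.  ]
t 14.95 nose past mouth 38.4 lat -0.9 z 58.3 | feed F 9.5 Fz 1.2 |F| 9.6 M [-1.7  -0.31 -0.02]
```

```bash
echo 'import sys; sys.exit(-o["ft_force"][:2]@d>10.4 or o["moment"][0]<-1.98)'>>s.py
m(){ :; }
python3 -m handwheel '[[[1,0,0,0,0],[0,0,0,0,0]]]' >/dev/null;python3 s.py &&
python3 -m handwheel '[[[1,0,0,0,0],[0,0,0,0,0]]]' >/dev/null;python3 s.py &&
python3 -m handwheel '[[[1,0,0,0,0],[0,0,0,0,0]]]' >/dev/null && python3 s.py &&
python3 -m handwheel '[[[1,0,0,0,0],[0,0,0,0,0]]]' >/dev/null && python3 s.py &&
python3 -m handwheel '[[[1,0,0,0,0],[0,0,0,0,0]]]' >/dev/null && python3 s.py &&
python3 -m handwheel '[[[1,0,0,0,0],[0,0,0,0,0]]]' >/dev/null && python3 s.py &&
python3 -m handwheel '[[[1,0,0,0,0],[0,0,0,0,0]]]' >/dev/null && python3 s.py &&
python3 -m handwheel '[[[1,0,0,0,0],[0,0,0,0,0]]]' >/dev/null && python3 s.py &&
python3 -m handwheel '[[[1,0,0,0,0],[0,0,0,0,0]]]' >/dev/null && python3 s.py &&
python3 -m handwheel '[[[1,0,0,0,0],[0,0,0,0,0]]]' >/dev/null && python3 s.py &&
python3 -m handwheel '[[[1,0,0,0,0],[0,0,0,0,0]]]' >/dev/null && python3 s.py &&
python3 -m handwheel '[[[1,0,0,0,0],[0,0,0,0,0]]]' >/dev/null && python3 s.py
```

```text
t 15.12 nose past mouth 39.5 lat -0.9 z 58.3 | feed F 8.4 Fz 0.7 |F| 8.5 M [-1.67 -0.35  0.01]
t 15.12 nose past mouth 39.5 lat -0.9 z 58.3 | feed F 8.4 Fz 0.7 |F| 8.5 M [-1.67 -0.35  0.01]False
False
```

```bash
sed -i 's/sys.exit(\(.*\))$/sys.exit(int(\1))/' s.py
python3 -m handwheel '[[[1,0,0,0,0],[0,0,0,0,0]]]' >/dev/null && python3 s.py &&
python3 -m handwheel '[[[1,0,0,0,0],[0,0,0,0,0]]]' >/dev/null && python3 s.py &&
python3 -m handwheel '[[[1,0,0,0,0],[0,0,0,0,0]]]' >/dev/null && python3 s.py &&
python3 -m handwheel '[[[1,0,0,0,0],[0,0,0,0,0]]]' >/dev/null && python3 s.py &&
python3 -m handwheel '[[[1,0,0,0,0],[0,0,0,0,0]]]' >/dev/null && python3 s.py &&
python3 -m handwheel '[[[1,0,0,0,0],[0,0,0,0,0]]]' >/dev/null && python3 s.py &&
python3 -m handwheel '[[[1,0,0,0,0],[0,0,0,0,0]]]' >/dev/null && python3 s.py &&
python3 -m handwheel '[[[1,0,0,0,0],[0,0,0,0,0]]]' >/dev/null && python3 s.py &&
python3 -m handwheel '[[[1,0,0,0,0],[0,0,0,0,0]]]' >/dev/null && python3 s.py &&
python3 -m handwheel '[[[1,0,0,0,0],[0,0,0,0,0]]]' >/dev/null && python3 s.py
```

```text
t 15.28 nose past mouth 40.5 lat -0.9 z 58.3 | feed F 7.8 Fz 1.2 |F| 7.9 M [-1.61 -0.31 -0.07]
t 15.45 nose past mouth 41.5 lat -0.9 z 58.3 | feed F 8.6 Fz 2.0 |F| 8.9 M [-1.65 -0.34  0.01]
t 15.62 nose past mouth 42.4 lat -0.9 z 58.3 | feed F 8.4 Fz 1.7 |F| 8.6 M [-1.68 -0.36 -0.  ]
t 15.78 nose past mouth 43.1 lat -0.9 z 58.4 | feed F 8.8 Fz 1.3 |F| 8.9 M [-1.84 -0.39  0.04]
t 15.95 nose past mouth 43.8 lat -1.0 z 58.5 | feed F 11.0 Fz 1.9 |F| 11.2 M [-1.97 -0.29  0.12]
```

Contact was at about 42.2 mm, and the reading is now about 1.6 N above the drag. I press on another 2.4 mm or so.

```bash

python3 -m handwheel '[[[1,0,0,0,0],[0,0,0,0,0],[0,0,0,0,0]]]' >/dev/null ; python3 s.py
python3 -m handwheel '[[[1,0,0,0,0],[0,0,0,0,0],[0,0,0,0,0]]]' >/dev/null ; python3 s.py
python3 -m handwheel '[[[0,0,0,0,0]]]' >/dev/null ; python3 s.py
python3 -m handwheel '[[[0,0,0,0,0]]]' >/dev/null ; python3 s.py
```

```text
t 16.20 nose past mouth 44.5 lat -1.0 z 58.5 | feed F 10.7 Fz 2.5 |F| 11.0 M [-2.14 -0.36  0.09]
t 16.45 nose past mouth 45.2 lat -1.1 z 58.6 | feed F 11.8 Fz 2.4 |F| 12.0 M [-2.36 -0.3   0.12]
t 16.53 nose past mouth 45.2 lat -1.0 z 58.6 | feed F 12.7 Fz 3.2 |F| 13.1 M [-2.39 -0.29  0.13]
t 16.62 nose past mouth 45.2 lat -1.1 z 58.6 | feed F 12.1 Fz 2.3 |F| 12.4 M [-2.31 -0.34  0.11]
```

```bash

python3 -m handwheel '[[[0.7,0,0,0,0],[0,0,0,0,0],[0,0,0,0,0]]]' >/dev/null ; python3 s.py
python3 -m handwheel '[[[0,0,0,0,0]]]' >/dev/null ; python3 s.py
python3 -m handwheel '[[[-1,0,0,0,0],[-1,0,0,0,0],[-1,0,0,0,0],[-2,0,0,0,0],[-2,0,0,0,0],[-3,0,0,0,0],[-4,0,0,0,0],[-4,0,0,0,0],[-5,0,0,0,0],[-5,0,0,0,0]]]' >/dev/null ; python3 s.py
```

```text
t 16.87 nose past mouth 45.6 lat -1.1 z 58.7 | feed F 12.7 Fz 2.3 |F| 13.0 M [-2.43 -0.28  0.22]
t 16.95 nose past mouth 45.6 lat -1.1 z 58.7 | feed F 13.7 Fz 2.5 |F| 13.9 M [-2.47 -0.33  0.12]
t 17.78 nose past mouth 21.2 lat 0.2 z 57.2 | feed F -0.2 Fz -1.4 |F| 1.4 M [-0.05  0.01 -0.06]
```

The board is left at the stop. Now I draw the stick out fully, shift it away from the jar and set it down.

```bash

python3 -m handwheel '[[[-15,0,0,0,0],[-15,0,0,0,0],[-15,0,0,0,0],[-15,0,0,0,0],[-15,0,0,0,0],[-15,0,0,0,0],[-15,0,0,0,0],[-15,0,0,0,0],[-15,0,0,0,0],[-15,0,0,0,0]]]' >/dev/null ; python3 s.py
python3 -m handwheel '[[[-20,0,0,0,0],[-20,0,0,0,0],[-20,0,0,0,0],[-20,0,0,0,0],[-20,0,0,0,0],[-10,0,0,0,0],[0,-18,0,0,0],[0,-17,0,0,0],[0,0,0,0,0],[0,0,0,0,0]]]' >/dev/null ; python3 s.py
python3 -m handwheel '[[[0,0,3,0,0],[0,0,3,0,0],[0,0,2,0,0],[0,0,1,0,0],[0,0,0.5,0,0],[0,0,0,0,0],[0,0,0,0,0]]]' >/dev/null ; python3 s.py
python3 - <<'E'
from h import *
print(p2w("top",[(388,177),(368,268)],[.086,.014][0]))
a=robot.get_image("top")[190:290,170:430]; b=robot.get_image("scene")[210:310,170:430]
cv2.imwrite("pics/down.png",cv2.resize(np.vstack([a,b]),None,fx=3,fy=3,interpolation=2)[...,::-1])
E
```

```text
t 18.62 nose past mouth -130.0 lat 0.2 z 57.2 | feed F 0.7 Fz -2.3 |F| 2.5 M [-0.04 -0.    0.02]
t 19.45 nose past mouth -238.6 lat 35.8 z 57.2 | feed F 0.0 Fz -1.5 |F| 1.6 M [-0.05 -0.08 -0.04]
t 20.03 nose past mouth -238.3 lat 35.0 z 47.7 | feed F -0.7 Fz -1.5 |F| 1.8 M [-0.04 -0.01 -0.02]
[[ 0.74027342 -0.25844266  0.086     ]
 [ 0.47477193 -0.18943973  0.086     ]]
```

View pics/down.png

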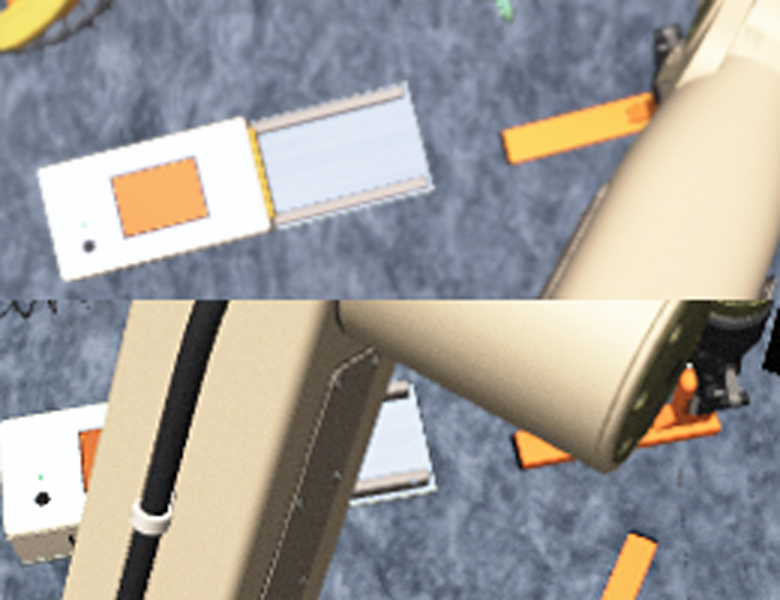

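The board is inside and out of view; the bed at (345,150) is empty. The stick is level, with its nose at (505,145), well clear. I set it down and let go.

```bash

python3 -m handwheel '[[[0,0,0.6,0,0],[0,0,0.5,0,0],[0,0,0.3,0,0],[0,0,0,0,0]]]' >/dev/null ; python3 s.py
python3 -m handwheel '[[[0,0,0,0,0.3],[0,0,0,0,0.35],[0,0,0,0,0.45],[0,0,0,0,0.55],[0,0,0,0,0.55],[0,0,0,0,0.55],[0,0,0,0,0.55]]]' 30; python3 s.py
python3 -m handwheel '[[[0,0,-8,0,0.55],[0,0,-15,0,0.55],[0,0,-25,0,0.55],[0,0,-30,0,0.55],[0,0,-30,0,0.55],[0,0,-30,0,0.55],[0,0,-20,0,0.55],[0,0,0,0,0.55],[0,0,0,0,0.55]]]'
python3 - <<'E'
from fit import *
M={}
for n in("top","scene"):
    im=robot.get_image(n); c=robot.cut_out(n,"push_stick"); print([(round(d["confidence"],2),d["rect"]) for d in c])
    M[n]=im
cv2.imwrite("pics/end.png",cv2.resize(np.vstack([M["top"][160:290,170:430],M["scene"][180:310,170:430]]),None,fx=2.3,fy=2.3,interpolation=2)[...,::-1])
E
```

```text
t 20.47 nose past mouth -238.5 lat 35.1 z 46.8 | feed F -0.8 Fz 1.7 |F| 2.0 M [ 0.11  0.16 -0.01]
time: 21.05
tcp_pos: [0.6051, -0.2713, 0.0463]
tcp_rot: [-1.953, -2.46, -0.0]
ft_force: [0.4, 0.1, 0.9]
finger_gap: 0.551
gripper_force: 0.0
t 21.05 nose past mouth -238.4 lat 35.1 z 46.3 | feed F 0.0 Fz 0.9 |F| 0.9 M [-0.   -0.04  0.01]
time: 21.8
tcp_pos: [0.6059, -0.2718, 0.2067]
tcp_rot: [1.951, 2.457, 0.001]
ft_force: [-0.5, 0.7, -0.7]
finger_gap: 0.55
gripper_force: 0.0
[(0.74, [337.6, 218.4, 62.1, 27.4]), (0.35, [374.6, 166.6, 22.7, 26.0])]
[(0.8, [360.4, 288.3, 30.7, 51.2])]
```

View pics/end.png

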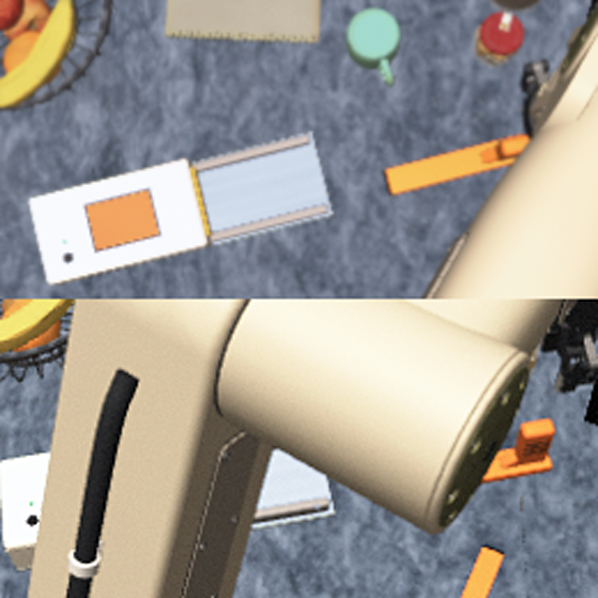

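The stick stands on its sole at (455,165), grip upright, and the gripper is clear above it. The mug and honey jar are where they were, so I hand in.

```bash
python3 -c "
from cell import robot
print(robot.hand_in())"
```

```text
the job is handed in; nothing more can be done
None
```

I handed the job in at about 22 s: the board was pushed against the sprung stop with about 4 N above the drag (under 14 N in all) and left there, and the stick was set down flat on its sole, clear of the sanitiser; hand-in returned no verdict, and I could not see the board inside the hood to confirm it stayed.

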